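# Slide a drying sheet onto the marked rails of a bench rack

## Robot

A 6-joint arm with a two-finger parallel gripper is mounted at the origin on a cart in front of the work surface, level with it; the furniture and walls round the work are solid. World frame = base frame: x ahead of the robot, y to its left, z up, the work surface at z = 0. Lengths are in m, angles in degrees, forces in N, time in s.
With the tool pointing down it reaches from about 0.325 to 1 m from the base axis. Payload 5.1 kg.
Tool frame: the origin (TCP) lies at the very end of the fingers, on their centre line; the grasp point (between the pads) lies 19 mm behind it (grip_point_offset is the distance from the TCP to the grasp point, in m); z points along the fingers, y is the line along which they close (so a half turn about z gives the same grasp; the last joint's range is limited). The gripper opens to 85 mm and grips with 20 to 120 N. Pads are 22 mm wide; open, the fingers measure 114 mm over their backs; the gripper's body (76 mm by 85 mm) begins 54 mm behind the grasp point. The pads swing forward as they close: fully open they stand 13 mm farther back than shut.
Start: joints at [-76.639, 7.093, 94.555, -0, 78.352, -4.733], TCP at [0.202, -0.618, 0.231] pointing down, gripper open.
Joint ranges: [-149.61, 149.61], [-58.7, 133.49], [1.44, 155.28], [-77.14, 257.14], [18.33, 153.61], [-166.67, 166.67]. Speed limits (degrees/s): [147.25, 147.25, 180, 180, 180, 180].

## Interface

Orientations are given as a 3x3 rotation matrix whose columns are the frame's x, y, z axes.
In Python, from station import * gives the robot as it stands. The module is installed in compiled form; this text tells all that it offers.
- The arm moves only by the tool send_rows, never from a script. Its argument "rows" is a list that holds one entry, the list of rows, each a list of 4 numbers: the shift along the tool's x, y, z in cm, then the turn about the tool's z in rad. In form: [[[x, y, z, roll], ...]]. A call has 1 to 12 rows; each row shifts and turns the commanded pose from where the row before left it, along the tool's axes as they then stand; what a row does not reach is not made up. A row lasts 1/10 s, in which the tool goes at most 50 mm and 8.59 degrees, less where a joint would pass 70% of its speed; a pose out of reach is approached as far as the arm can. A call is refused whole if a number of a shift passes 5 or a number of a turn 0.15, either way. A call with a gripper value outside its range is refused whole. "grip" is the finger opening in cm, from 0 to 8.54, set as the call begins (left out, the last holds). The fingers move at their own pace and stop on an object; the grip force is fixed at half the most. Time passes only in rows, so rows that do not move let the fingers close. It gives the time, the measured TCP pose, the force, the opening and the grip force at its end, in the units of the state.
- get_obs(): the state, without advancing time (a new reading comes with each control period).
- read_camera(name): name is "scene" or "top" or "wrist"; returns the picture (384x512x3 uint8, red, green, blue); there is no depth.
- get_calibration(name): a dict with "camera_matrix" (3x3 intrinsics, pixels), "world_to_cam" (4x4, takes a point from world to camera coordinates); the wrist camera has in their place "hand_eye" (4x4, takes a point from camera to tool coordinates, whose origin is the TCP and whose axes are the flange's). Camera axes: x right, y up, looking along -z (the intrinsics and any distortion apply to the point x, -y, -z); pixel columns grow to the right and rows downward; lengths in m; the calibration is good to about 2 mm. A picture is of the moment at which its call begins: read the wrist's pose just before it. get_calibration takes no time and is no camera call.
- job_done(): hands the job in; it is judged then, once.
The state is a dict: "clock": time; "q": joint angles; "qvel": joint speeds; "joint_torque": joint torques, N m; "tool_pos": TCP position; "tcp_rot": TCP orientation; "ft_force": force on the tool from outside, world axes, zero at the start; "wrist_torque": the same for the moment, N m; "gripper_width": finger opening in m; "finger_force": force on a finger pad.
Only numpy, scipy, OpenCV 4.12 (cv2) and the standard library are available. Lean on these libraries where they do the work, as an engineer would, in place of code of your own. Each camera call takes 0.05 s, during which the arm holds its last target. There are 200 camera calls.

## Task

Lift the metal sheet by its blue handle, with the petri dish staying on it, and slide it into the white rack on the pair of rails that the green tab at the front of the rack marks. Push it gently all the way home against the rack's back stop, feeling for the stop rather than forcing it, and let go. Leave the beaker, the tape roll and the black stopper where they stand.

Things in the scene. Friction and masses are not known exactly. Their poses are not given: they have to be found in the camera images.
- sheet: loose flat aluminium sheet, 150 x 150 x 5 mm, 0.16 to 0.26 kg. Origin: centre of the underside of the square; +x points to its leading edge (x = +75 mm), which enters the rack first; z up. At -x two flat arms (16 x 5 mm, 38 mm apart) run out to x = -160 mm, to the handle. A rim 13 mm high, 104 x 104 mm outside, in the middle holds the dish; the margins run in the rails.
- sheet_handle (a point): grip point of the blue upright handle: a plate across the sheet at sheet x = -155 mm, 10 mm thick along the sheet's x, 70 mm wide along its y, its top 55 mm above the sheet's underside. This point lies on its mid-plane, 40 mm above the underside. Pinch it from above, the fingers closing along the sheet's x.
- dish: clear petri dish, 88 mm across, 14 mm high, 35 g, standing loose on the sheet within the rim (about 6 mm of play each way). Origin: centre of its underside. On the way across the sink keep the sheet's nose clear of the faucet: a valve juts out at about x = 0.73, y = 0.11, 0.22 m above the worktop. Held by the handle alone, the sheet's nose sags by about 3 mm.
- rack: white bench rack, fixed, 150 mm deep, 165 wide, 205 high, with three rail pairs. Origin: on the worktop in the middle of its open mouth; the sheet goes in through the mouth along the rack's +x (the panels run from x = 0 to 150 mm). Inner width 155 mm (2.5 mm of play each side). Each rail is a lower and an upper lip, 11 mm deep, on each side panel, with a slot 10 mm high between them.
- rack_rail (a point): on the rack's centre line at the mouth (rack x = 0), level with the top of the lowest pair's lower lips, 50 mm above the worktop; the middle and highest are at 105 and 160 mm. A sheet in a slot has its underside at that height. Flared lead-ins, out to rack x = -25 mm, take a sheet up to about 5 mm off sideways or 4 mm off in height from mid-slot. Rail drag varies, up to about 4 N.
- rack_rail_high (a point): the same at the highest pair, 160 mm above the worktop. From the mouth the sheet slides in until its leading edge meets the back stop, nominally at rack x = 130 mm, but the stop is set by hand and stands 15 mm nearer to 15 mm deeper each time: its setting is not measured and must be felt. The stop is rigid. At home the handle is about 85 to 115 mm out from the mouth.
- paddle (a joint): orange sprung paddle in front of the back stop, as high as the rack, met by a sheet on any rail: 0 = free, standing 8 mm out in front of the stop; grows as the sheet pushes it back, 0.008 m = sheet touching the stop. Its spring gives at most 0.5 N, too weak to move the sheet back.
- tab_low: green marker tab, 36 mm wide, 18 mm high, set at the height of the lowest rail pair (lower lip top 50 mm). Origin: middle of its underside, 4 mm below the lip top. Where it counts, it stands at the front of the rack outside the right-hand panel (rack x = 8 mm, y = -101 mm) and marks the pair to use; as a spare it hangs on the white holder post at the right of the worktop.
- tab_mid: green marker tab, 36 mm wide, 18 mm high, set at the height of the middle rail pair (lower lip top 105 mm). Origin: middle of its underside, 4 mm below the lip top. Where it counts, it stands at the front of the rack outside the right-hand panel (rack x = 8 mm, y = -101 mm) and marks the pair to use; as a spare it hangs on the white holder post at the right of the worktop.
- tab_high: green marker tab, 36 mm wide, 18 mm high, set at the height of the highest rail pair (lower lip top 160 mm). Origin: middle of its underside, 4 mm below the lip top. Where it counts, it stands at the front of the rack outside the right-hand panel (rack x = 8 mm, y = -101 mm) and marks the pair to use; as a spare it hangs on the white holder post at the right of the worktop.
- beaker: empty glass beaker, 74 mm across, 96 mm high, standing between the tape roll and the rack: leave alone. Origin: centre of its underside.
- tape: roll of tape lying flat, 98 mm across, 25 mm high: leave alone. Origin: centre of its underside.
- stopper: black stopper, 26 mm across, 22 mm high, standing before the rack: leave alone. Origin: centre of its underside.

How it is judged (in metres and radians):
On the way, in this order (a step that is already met when the one before it is completed fails the run):
1. the sheet is lifted clear of the worktop (height (world z) of sheet above 0.025 m), for 0.1 s.
2. the sheet's leading edge runs in the marked rail pair, 20 mm or more inside the mouth and not yet home (((horizontal distance between tab_low and rack below 0.15 m and z of sheet in the frame of rack between 0.046 and 0.057 m) or (horizontal distance between tab_mid and rack below 0.15 m and z of sheet in the frame of rack between 0.101 and 0.112 m) or (horizontal distance between tab_high and rack below 0.15 m and z of sheet in the frame of rack between 0.156 and 0.167 m)) and y of sheet in the frame of rack between -0.006 and 0.006 m and angle between the x axis of sheet and the x axis of rack, either way round below 0.06 rad and x of sheet in the frame of rack above -0.055 m and value of joint paddle below 0.005 m), for 0.1 s.
At the end, for the whole second after the job is handed in: The sheet lies in the rail pair marked by the front tab (underside within about 3 mm below and 6 mm above the lip top), square in the rack, its leading edge within 3 mm of the back stop (paddle above 5 mm), the dish standing inside the rim, the sheet at rest and let go (((horizontal distance between tab_low and rack below 0.15 m and z of sheet in the frame of rack between 0.047 and 0.056 m) or (horizontal distance between tab_mid and rack below 0.15 m and z of sheet in the frame of rack between 0.102 and 0.111 m) or (horizontal distance between tab_high and rack below 0.15 m and z of sheet in the frame of rack between 0.157 and 0.166 m)) and y of sheet in the frame of rack between -0.006 and 0.006 m and angle between the x axis of sheet and the x axis of rack, either way round below 0.06 rad and value of joint paddle above 0.005 m and horizontal distance between dish and sheet below 0.015 m and z of dish in the frame of sheet below 0.01 m and linear speed of sheet below 0.02 m/s and contact force between the fingers and sheet below 0.1 N); the robot touches nothing.
It fails at once if the sheet is forced against the rack with more than 30 N (contact force between sheet and rack above 30 N).
It fails at once if the dish leaves the sheet (horizontal distance between dish and sheet above 0.03 m or z of dish in the frame of sheet above 0.03 m).
It fails at once if the beaker is moved more than 15 mm (distance of beaker from where it was at the start of the episode above 0.015 m).
It fails at once if the tape roll is moved more than 15 mm (distance of tape from where it was at the start of the episode above 0.015 m).
It fails at once if the black stopper is moved more than 15 mm (distance of stopper from where it was at the start of the episode above 0.015 m).
It also fails if it takes over 64 s, if anything falls off the work surface, if the arm or the gripper's body presses on something with over 40 N, if the wrist force passes 120 N, or if a joint passes its speed limit or range.

## Working session

There is one attempt and no reset: what is moved stays moved. The work goes in short steps, Python scripts to look and compute and a tool call to move; the robot and the scene stay as the last step left them, time stands still between calls to the robot, and variables do not carry over. Pictures are saved under pics/ and viewed, at most 11 in all, crops included, and the job is handed in when it is done.

Besides the shell and the picture viewer there is one more tool, called after "Request:" as a command line: name --argument value ..., lists and objects as JSON in quotes. send_rows: Moves the arm, as the interface text tells. Its arguments: {"type":"object","properties":{"rows":{"type":"array"},"grip":{"type":"number"}},"required":["rows"]}

```bash
mkdir -p pics; python3 - <<'E'
from station import *
import cv2,numpy as np
o=get_obs();print(o)
for n in("scene","top"):
    im=read_camera(n);cv2.imwrite(f"pics/{n}.png",im[:,:,::-1]);c=get_calibration(n);print(n,{k:np.round(v,4).tolist() if hasattr(v,'shape') or isinstance(v,list) else v for k,v in c.items()})
a=cv2.imread("pics/scene.png");b=cv2.imread("pics/top.png")
print({k:np.round(v,4).tolist() for k,v in get_calibration("wrist").items()})
E
```

```text
{'clock': 0.0, 'q': array([-7.66410551e+01,  7.13234957e+00,  9.46348507e+01, -3.23166691e-04,
        7.83509110e+01, -4.73332480e+00]), 'qvel': array([ 0.07601366, -0.02216807,  0.0005257 ,  0.03240621,  0.04923243,
        0.0810083 ]), 'joint_torque': array([-4.83912536e-04, -4.23613966e+01, -3.65448582e+01, -7.37974597e-05,
        6.83192338e-03,  6.59945059e-07]), 'tool_pos': array([ 0.20167763, -0.61727591,  0.23005803]), 'tcp_rot': array([[ 9.50557323e-01,  3.10548777e-01, -4.81669514e-04],
       [ 3.10549107e-01, -9.50555224e-01,  2.00437390e-03],
       [ 1.64602391e-04, -2.05485433e-03, -9.99997875e-01]]), 'ft_force': array([ 0.08471752, -0.41686286, -0.18831452]), 'wrist_torque': array([-0.00830829,  0.03755716, -0.0064248 ]), 'finger_force': 0.0, 'gripper_width': 0.08502686946086155}
scene {'camera_matrix': [[392.0234, 0.0, 256.3572], [0.0, 392.0234, 187.7579], [0.0, 0.0, 1.0]], 'world_to_cam': [[0.9573, -0.289, 0.0016, -0.5304], [0.1378, 0.4612, 0.8765, -0.1797], [-0.254, -0.8389, 0.4813, -1.6153], [0.0, 0.0, 0.0, 1.0]]}
top {'camera_matrix': [[455.825, 0.0, 255.4863], [0.0, 455.825, 201.4295], [0.0, 0.0, 1.0]], 'world_to_cam': [[0.0594, -0.9982, -0.01, -0.0728], [0.8553, 0.0457, 0.5161, -0.5322], [-0.5147, -0.0393, 0.8565, -1.8759], [0.0, 0.0, 0.0, 1.0]]}
{'camera_matrix': [[319.2347, 0.0, 257.4711], [0.0, 319.2347, 185.8953], [0.0, 0.0, 1.0]], 'hand_eye': [[0.0006, 0.9508, 0.3097, 0.0801], [1.0, -0.0008, 0.0006, 0.0013], [0.0008, 0.3097, -0.9508, -0.143], [0.0, 0.0, 0.0, 1.0]]}
```

View pics/scene.png

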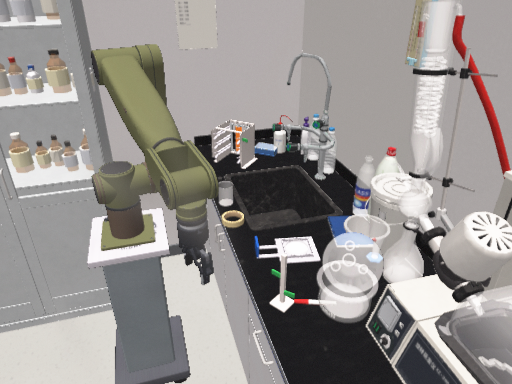

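View pics/top.png

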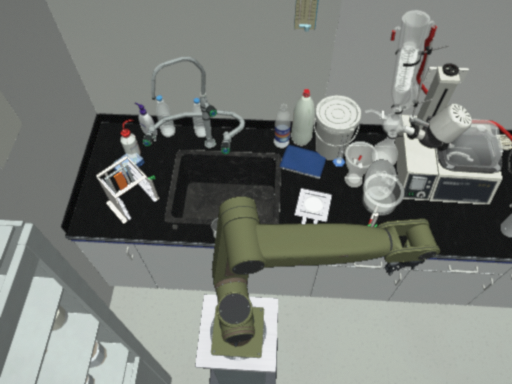

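```bash
python3 - <<'E'
import cv2,numpy as np
a=cv2.imread("pics/scene.png");b=cv2.imread("pics/top.png")
def c(im,x,y,w,h,s): return cv2.resize(im[y:y+h,x:x+w],None,fx=s,fy=s,interpolation=cv2.INTER_CUBIC)
m=np.vstack([np.hstack([c(a,205,110,80,60,5),c(b,90,145,80,60,5).copy()*1]),np.hstack([c(a,240,225,100,75,4),c(b,260,180,100,75,4)])])
print(m.shape);cv2.imwrite("pics/m.png",m)
E
```

```text
(600, 800, 3)
```

View pics/m.png

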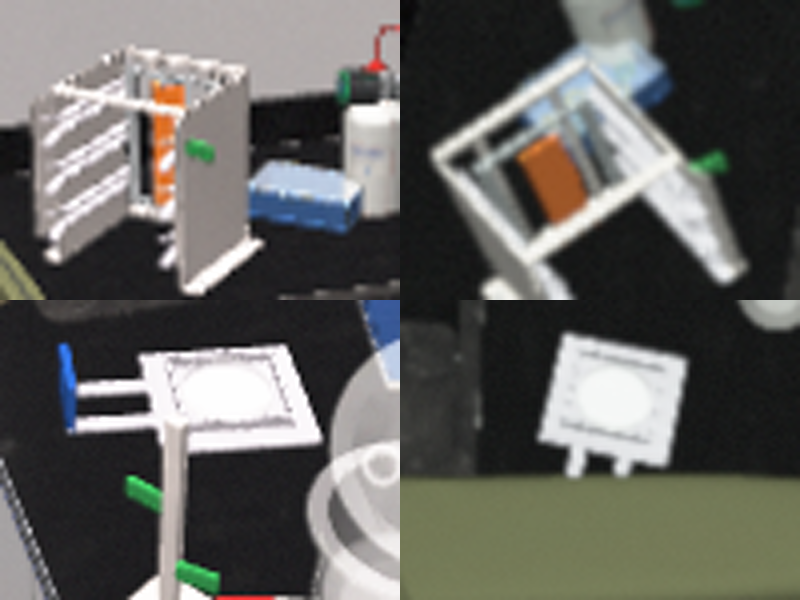

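```bash
cat > h.py <<'E'
from station import *
import cv2,numpy as np
np.set_printoptions(precision=4,suppress=True)
def PK(n):
    c=get_calibration(n);K=np.array(c["camera_matrix"])
    if n=="wrist":
        o=get_obs();T=np.eye(4);T[:3,:3]=o["tcp_rot"];T[:3,3]=o["tool_pos"];W=np.linalg.inv(T@np.array(c["hand_eye"]))
    else: W=np.array(c["world_to_cam"])
    return K,np.diag([1,-1,-1])@W[:3]
def ray(cam,uv):
    K,M=cam;d=M[:,:3].T@np.linalg.inv(K)@np.array([*uv,1.]);return -M[:,:3].T@M[:,3],d/np.linalg.norm(d)
def onz(cam,uv,z):
    o,d=ray(cam,uv);return o+d*(z-o[2])/d[2]
def tri(c1,u1,c2,u2):
    o1,d1=ray(c1,u1);o2,d2=ray(c2,u2);s=np.linalg.lstsq(np.c_[d1,-d2],o2-o1,rcond=None)[0]
    p,q=o1+s[0]*d1,o2+s[1]*d2;return (p+q)/2,np.linalg.norm(p-q)
def proj(cam,p):
    v=cam[0]@(cam[1]@np.r_[p,1]);return v[:2]/v[2]
E
python3 - <<'E'
from h import *
a=cv2.imread("pics/scene.png");b=cv2.imread("pics/top.png")
S,T=PK("scene"),PK("top")
def sub(im,pts,w=2):
    p=np.array(pts,np.float32).reshape(-1,1,2);return cv2.cornerSubPix(cv2.cvtColor(im,6),p,(w,w),(-1,-1),(3,30,.01)).reshape(-1,2)
t=lambda P,x0,y0,s,X,Y:[((x-X+.5)/s+x0-.5,(y-Y+.5)/s+y0-.5) for x,y in P]
st=sub(b,t([(565,333),(688,358),(665,467),(538,440)],260,180,4,400,300))
P=np.array([onz(T,u,.005) for u in st]);print("sheet top",st,P,np.linalg.norm(np.roll(P,-1,0)-P,axis=1),P.mean(0))
ss=sub(a,t([(140,355),(290,345),(322,442)],240,225,4,0,300))
P=np.array([onz(S,u,.005) for u in ss]);print("sheet scene",P,np.linalg.norm(np.diff(P,axis=0),axis=1),(P[0]+P[2])/2)
rt=t([(583,62),(680,160),(525,260),(437,152)],90,145,5,400,0)
P=np.array([onz(T,u,.205) for u in rt]);print("rack top",P,np.linalg.norm(np.roll(P,-1,0)-P,axis=1))
rs=t([(245,70),(185,110),(40,95),(130,50)],205,110,5,0,0)
P=np.array([onz(S,u,.205) for u in rs]);print("rack scene",P,np.linalg.norm(np.roll(P,-1,0)-P,axis=1))
def green(im):
    h=cv2.cvtColor(im,40);m=cv2.inRange(h,(45,110,60),(75,255,255));n,l,s,c=cv2.connectedComponentsWithStats(m)
    return [(c[i],s[i,4]) for i in range(1,n) if s[i,4]>8]
print(green(a),green(b))
h=cv2.cvtColor(a,40);m=cv2.inRange(h[220:270,245:265],(105,120,40),(125,255,255));ys,xs=np.nonzero(m);print("handle",len(xs),xs.mean()+245,ys.mean()+220,onz(S,(xs.mean()+245,ys.mean()+220),.03))
E
```

```text
sheet top [[300.5849 187.7946]
 [331.1415 194.6614]
 [326.3423 220.477 ]
 [293.9634 214.5734]] [[ 0.7105 -0.2515  0.005 ]
 [ 0.6788 -0.3993  0.005 ]
 [ 0.535  -0.3732  0.005 ]
 [ 0.5585 -0.2216  0.005 ]] [0.1512 0.1462 0.1534 0.1549] [ 0.6207 -0.3114  0.005 ]
sheet scene [[ 0.56   -0.2252  0.005 ]
 [ 0.7071 -0.2503  0.005 ]
 [ 0.6822 -0.3991  0.005 ]] [0.1493 0.1508] [ 0.6211 -0.3121  0.005 ]
rack top [[0.7063 0.5597 0.205 ]
 [0.6036 0.4509 0.205 ]
 [0.4927 0.5662 0.205 ]
 [0.6007 0.6699 0.205 ]] [0.1496 0.16   0.1497 0.1526]
rack scene [[0.7058 0.5567 0.205 ]
 [0.6104 0.4557 0.205 ]
 [0.4736 0.5433 0.205 ]
 [0.5999 0.6582 0.205 ]] [0.139  0.1624 0.1707 0.1467]
[(array([318.1667, 124.1667]), np.int32(12)), (array([244.6667, 139.6   ]), np.int32(15)), (array([275.125 , 272.6607]), np.int32(56)), (array([289.1803, 293.8852]), np.int32(61)), (array([374.4444, 324.7778]), np.int32(9)), (array([376.9091, 328.4545]), np.int32(11))] [(array([211.7143, 111.4286]), np.int32(14)), (array([146.9167, 141.6667]), np.int32(12)), (array([152.1 , 176.95]), np.int32(20))]
handle 78 256.35897435897436 245.23076923076923 [ 0.4695 -0.2798  0.03  ]
```

```bash
python3 - <<'E'
from h import *
S,T=PK("scene"),PK("top")
print("tab",tri(S,(244.67,139.6),T,(152.1,176.95)))
print("post base",onz(S,(282,302),0),"top at z .2/.25",onz(S,(284,250),.2),onz(S,(284,255),.15))
print("tape",onz(S,(233,218),.02),"beaker",onz(S,(226,203),0))
R=np.array([.548,.5085,0]);th=np.radians(45);ex=np.array([np.cos(th),np.sin(th),0]);ey=np.array([-ex[1],ex[0],0])
for z in(.055,.11,.165):
    p=R+.008*ex-.101*ey+[0,0,z];print(z,p,proj(S,p),proj(T,p))
E
```

```text
tab (array([0.6229, 0.4324, 0.1697]), np.float64(0.006271096888299189))
post base [ 0.4734 -0.5545  0.    ] top at z .2/.25 [ 0.4776 -0.5415  0.2   ] [ 0.4928 -0.5055  0.15  ]
tape [ 0.433  -0.0568  0.02  ] beaker [0.439  0.1055 0.    ]
0.055 [0.6251 0.4427 0.055 ] [245.2933 158.377 ] [154.9487 190.6875]
0.11 [0.6251 0.4427 0.11  ] [245.1698 148.9738] [152.597  184.3482]
0.165 [0.6251 0.4427 0.165 ] [245.0433 139.3297] [150.1384 177.7208]
```

Request:
send_rows --rows '[[[0,0,0,-0.136],[0,0,0,-0.136],[0,0,0,-0.136],[0,0,0,-0.136],[0,0,0,-0.136],[0,0,0,-0.136],[0,0,0,-0.136],[0,0,0,-0.136]]]' --grip 8.5

```text
clock: 0.9
tool_pos: [0.2018, -0.6175, 0.2306]
tcp_rot: [[0.161, 0.987, -0.0], [0.987, -0.161, 0.001], [0.001, -0.0, -1.0]]
ft_force: [0.5, 0.3, 0.7]
gripper_width: 0.0849
finger_force: 0.0
```

Request:
send_rows --rows '[[[4,0,0,0],[4.5,0,0,0],[4.5,0.5,0,0],[4.5,1,0,0],[4,2,0,0],[4,3,0,0],[4,4,0,0],[4,4,2,0],[3.5,4,3,0],[0,2,3,0],[0,0,0,0],[0,0,0,0]]]'

```text
clock: 2.1
tool_pos: [0.4437, -0.3008, 0.1591]
tcp_rot: [[0.165, 0.986, -0.002], [0.986, -0.165, 0.002], [0.001, -0.003, -1.0]]
ft_force: [0.1, 0.7, 1.4]
gripper_width: 0.085
finger_force: 0.0
```

```bash
python3 - <<'E'
from h import *
o=get_obs();print(o["tool_pos"],o["ft_force"])
im=read_camera("wrist")[:,:,::-1];cv2.imwrite("pics/w1.png",im)
W=PK("wrist");np.savez("w1.npz",K=W[0],M=W[1])
print(proj(W,(.468,-.2858,.055)),proj(W,(.621,-.3117,.005)))
E
```

```text
[ 0.4437 -0.3008  0.1591] [0.0869 0.6831 1.4027]
[282.4219 159.8955] [442.5566 147.8566]
```

View pics/w1.png

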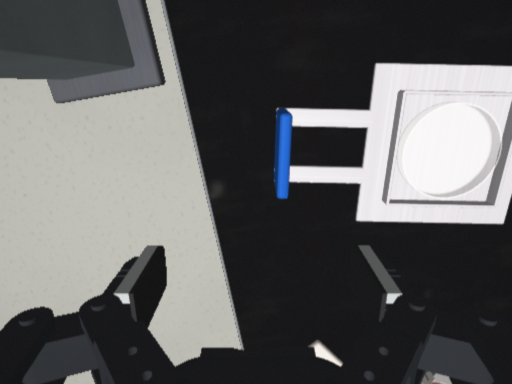

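```bash
python3 - <<'E'
from h import *
im=cv2.imread("pics/w1.png");h=cv2.cvtColor(im,40);m=cv2.inRange(h,(105,120,40),(125,255,255));n,l,s,c=cv2.connectedComponentsWithStats(m)
i=1+s[1:,4].argmax();ys,xs=np.nonzero(l==i);W=PK("wrist")
print(s[i],c[i]);v=im[:,:,0][l==i];print(np.percentile(v,[5,25,50,75,95]))
for y in (115,130,150,170,190):print(y,[(x,int(im[y,x,0])) for x in range(271,297,2)])
r=cv2.minAreaRect(np.c_[xs,ys].astype(np.float32));b=cv2.boxPoints(r);print(r,np.array([onz(W,u,.055) for u in b]))
# sheet corners and left edge
for y in(75,90,105,210,215): 
    g=im[y,350:390,1].astype(int);k=g.argmax() if 0 else np.argmax(np.diff(g));p=onz(W,(350.5+k,y),.005);print("edge",y,p)
for x in(400,430,460,490):
    g=im[:,x,1].astype(int);d=np.diff(g);a=50+np.argmax(d[50:80]);bb=205+np.argmin(d[205:240]);print("tb",x,onz(W,(x,a+.5),.005),onz(W,(x,bb+.5),.005))
E
```

```text
[ 273  108   20   92 1416] [282.2119 152.9951]
[ 69.75 106.   191.   213.   220.  ]
115 [(271, 23), (273, 24), (275, 47), (277, 101), (279, 101), (281, 170), (283, 188), (285, 186), (287, 182), (289, 173), (291, 151), (293, 240), (295, 242)]
130 [(271, 25), (273, 25), (275, 54), (277, 101), (279, 132), (281, 202), (283, 222), (285, 218), (287, 213), (289, 187), (291, 114), (293, 24), (295, 26)]
150 [(271, 23), (273, 28), (275, 94), (277, 103), (279, 179), (281, 213), (283, 220), (285, 215), (287, 208), (289, 165), (291, 44), (293, 24), (295, 25)]
170 [(271, 28), (273, 56), (275, 104), (277, 115), (279, 197), (281, 221), (283, 218), (285, 211), (287, 193), (289, 168), (291, 241), (293, 241), (295, 241)]
190 [(271, 27), (273, 27), (275, 61), (277, 160), (279, 210), (281, 219), (283, 214), (285, 207), (287, 172), (289, 39), (291, 24), (293, 25), (295, 25)]
((282.32574462890625, 153.53176879882812), (17.37177085876465, 91.12493896484375), 2.2025980949401855) [[ 0.4547 -0.317   0.055 ]
 [ 0.4685 -0.2448  0.055 ]
 [ 0.4814 -0.2474  0.055 ]
 [ 0.4688 -0.32    0.055 ]]
edge 75 [ 0.5602 -0.2354  0.005 ]
edge 90 [ 0.5577 -0.2479  0.005 ]
edge 105 [ 0.5552 -0.2607  0.005 ]
edge 210 [ 0.5362 -0.3617  0.005 ]
edge 215 [ 0.5348 -0.367   0.005 ]
tb 400 [ 0.5835 -0.2297  0.005 ] [ 0.579  -0.3817  0.005 ]
tb 430 [ 0.6094 -0.2341  0.005 ] [ 0.6092 -0.3879  0.005 ]
tb 460 [ 0.6353 -0.2393  0.005 ] [ 0.6394 -0.393   0.005 ]
tb 490 [ 0.6611 -0.2436  0.005 ] [ 0.6696 -0.3992  0.005 ]
```

Request:
send_rows --rows '[[[1.1,1.15,1,0.017],[1.1,1.15,1.8,0],[0,0,2,0],[0,0,2,0],[0,0,2,0],[0,0,2,0],[0,0,2,0],[0,0,1,0],[0,0,0,0],[0,0,0,0]]]'

```text
clock: 3.15
tool_pos: [0.4713, -0.2847, 0.0236]
tcp_rot: [[0.184, 0.983, 0.002], [0.983, -0.184, -0.001], [-0.001, 0.002, -1.0]]
ft_force: [0.2, 0.1, 0.7]
gripper_width: 0.0846
finger_force: 0.0
```

Request:
send_rows --rows '[[[0,0,0,0],[0,0,0,0],[0,0,0,0],[0,0,0,0],[0,0,0,0],[0,0,0,0],[0,0,0,0],[0,0,0,0],[0,0,0,0],[0,0,0,0]]]' --grip 0

```text
clock: 4.15
tool_pos: [0.4708, -0.2838, 0.0223]
tcp_rot: [[0.183, 0.983, -0.0], [0.983, -0.183, -0.0], [-0.0, -0.0, -1.0]]
ft_force: [-2.2, -0.5, 3.5]
gripper_width: 0.0092
finger_force: 59.0
```

Request:
send_rows --rows '[[[0,0,-0.3,0],[0,0,-0.7,0],[0,0,-1.2,0],[0,0,-1.8,0],[0,0,-2,0],[0,0,-2,0],[0,0,-2,0],[0,0,-2,0],[0,0,-2,0],[0,0,-1.5,0],[0,0,-1,0],[0,0,-0.5,0]]]'

```text
clock: 5.35
tool_pos: [0.471, -0.2839, 0.1933]
tcp_rot: [[0.183, 0.983, 0.001], [0.983, -0.183, -0.001], [-0.001, 0.001, -1.0]]
ft_force: [0.8, -0.3, -1.9]
gripper_width: 0.0091
finger_force: 58.5
```

Request:
send_rows --rows '[[[0.4,-0.2,0,0],[0.8,-0.4,0,0],[1.3,-0.6,0,0],[1.8,-0.8,0,0],[2,-1,0,0],[2,-1,0,0],[2,-1,0,0],[2,-1,0,0],[2,-1,0,0],[2,-1,0,0],[2,-1,0,0],[2,-1,0,0]]]'

```text
clock: 6.55
tool_pos: [0.4082, -0.064, 0.191]
tcp_rot: [[0.183, 0.983, -0.002], [0.983, -0.183, 0.001], [0.001, -0.002, -1.0]]
ft_force: [-0.0, 0.8, -2.2]
gripper_width: 0.0093
finger_force: 58.5
```

Request:
send_rows --rows '[[[2,-0.8,0,-0.01],[1.6,-0.6,0,-0.025],[1.2,-0.4,0,-0.04],[0.8,-0.3,0,-0.05],[0.5,0,0,-0.055],[0,0,0,-0.06],[0,0,0,-0.06],[0,0,0,-0.06],[0,0,0,-0.06],[0,0,0,-0.06],[0,0,0,-0.06],[0,0,0,-0.06]]]'

```text
clock: 7.75
tool_pos: [0.3976, -0.0019, 0.1914]
tcp_rot: [[-0.407, 0.913, -0.001], [0.913, 0.407, -0.0], [0.0, -0.001, -1.0]]
ft_force: [-0.2, 0.2, -2.6]
gripper_width: 0.0093
finger_force: 58.5
```

Request:
send_rows --rows '[[[0,0,0,-0.06],[0,0,0,-0.06],[0.3,0,0,-0.06],[0.6,0,0,-0.06],[1,0.3,0,-0.055],[1.4,0.6,0,-0.05],[1.7,0.9,0,-0.04],[2,1.2,0,-0.025],[2,1.4,0,-0.015],[2,1.4,0,0],[2,1.4,0,0],[2,1.4,0,0]]]'

```text
clock: 8.95
tool_pos: [0.3509, 0.1668, 0.1915]
tcp_rot: [[-0.746, 0.666, -0.0], [0.666, 0.746, -0.0], [0.0, -0.001, -1.0]]
ft_force: [-0.3, -0.1, -2.1]
gripper_width: 0.0095
finger_force: 58.5
```

Request:
send_rows --rows '[[[1.7,1.5,0,0.01],[1.7,1.5,0,0.014],[1.6,1.5,0,0.014],[1.4,1.3,0,0.01],[1.2,1,0,0.008],[0.9,0.8,0,0],[0.7,0.5,0,0],[0.5,0.3,0,0],[0.2,0.2,0,0],[0,0,0,0],[0,0,0,0]]]'

```text
clock: 10.05
tool_pos: [0.3394, 0.296, 0.1921]
tcp_rot: [[-0.707, 0.708, 0.0], [0.708, 0.707, -0.0], [-0.0, -0.0, -1.0]]
ft_force: [0.0, -0.0, -1.7]
gripper_width: 0.0089
finger_force: 58.5
```

```bash
python3 - <<'E'
from h import *
o=get_obs();print(o["tool_pos"],o["ft_force"],o["clock"])
W=PK("wrist");im=read_camera("wrist")[:,:,::-1];cv2.imwrite("pics/w2.png",im)
for n in("scene","top"):cv2.imwrite(f"pics/{n}2.png",read_camera(n)[:,:,::-1])
np.savez("w2.npz",K=W[0],M=W[1])
a=cv2.imread("pics/scene2.png");b=cv2.imread("pics/top2.png")
c=lambda im,x,y,w,h,s:cv2.resize(im[y:y+h,x:x+w],None,fx=s,fy=s,interpolation=cv2.INTER_CUBIC)
m=np.vstack([np.hstack([c(a,190,100,100,54,4),c(b,90,140,100,54,4)]),cv2.copyMakeBorder(im,0,0,0,288,0)]);cv2.imwrite("pics/m2.png",m);print(m.shape)
E
```

```text
[0.3394 0.296  0.1921] [ 0.0104 -0.0417 -1.7231] 10.05
(600, 800, 3)
```

View pics/m2.png

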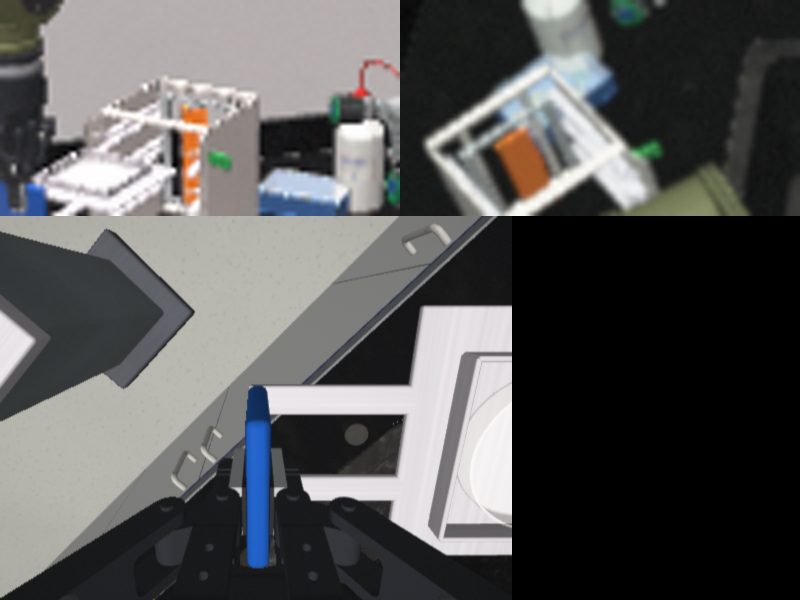

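```bash
python3 - <<'E'
from h import *
a=cv2.imread("pics/scene2.png");b=cv2.imread("pics/top.png")
def g(im,x,y,w,h,s):
    m=cv2.resize(im[y:y+h,x:x+w],None,fx=s,fy=s,interpolation=cv2.INTER_CUBIC)
    for i in range(0,w,10):cv2.line(m,(int((i+.5)*s),0),(int((i+.5)*s),6),(0,0,255),1)
    for i in range(0,h,10):cv2.line(m,(0,int((i+.5)*s)),(6,int((i+.5)*s)),(0,0,255),1)
    return m
cv2.imwrite("pics/m3.png",np.hstack([g(a,199,115,60,65,7)[:,:420],g(b,93,151,70,70,6.5)[:455,:380]]) if 0 else np.hstack([g(a,197,115,62,75,6.4)[:480],g(b,93,151,62,75,6.4)[:480]]))
S,T=PK("scene"),PK("top")
print("cams",ray(S,(0,0))[0],ray(T,(0,0))[0])
# model prediction of front uprights etc
th=np.radians(45);R=np.array([.548,.5085,0]);ex=np.array([np.cos(th),np.sin(th),0]);ey=np.array([-ex[1],ex[0],0])
for n,x,y,z in[("FR",0,-.0825,.205),("FL",0,.0825,.205),("BR",.15,-.0825,.205),("BL",.15,.0825,.205),("FRb",0,-.0825,0),("FLb",0,.0825,0),("BRb",.15,-.0825,0)]:
    p=R+x*ex+y*ey+[0,0,z];print(n,proj(S,p),(proj(S,p)-[197,115]+.5)*6.4,proj(T,p),(proj(T,p)-[93,151]+.5)*6.4+[397,0])
E
```

```text
cams [ 0.1221 -1.4255  0.9358] [-0.506  -0.122   1.8806]
FR [241.1135 132.0376] [285.5261 112.2408] [145.871  176.0986] [738.5743 163.8312]
FL [214.6726 126.8446] [116.3049  79.0055] [114.3073 197.1909] [536.5668 298.8219]
BR [254.7702 123.5153] [372.9296  57.6976] [127.2267 155.9561] [619.2508  34.9192]
BL [229.285  118.8524] [209.8239  27.8552] [ 96.0665 175.8895] [419.8254 162.4926]
FRb [241.754 167.408] [289.6253 338.6112] [155.0219 199.9794] [797.1401 316.6683]
FLb [216.4711 161.3567] [127.8152 299.8832] [126.2716 219.9655] [613.1384 444.5792]
BRb [254.7825 157.4453] [373.0077 274.8497] [137.5858 180.7791] [685.5489 193.786 ]
```

View pics/m3.png

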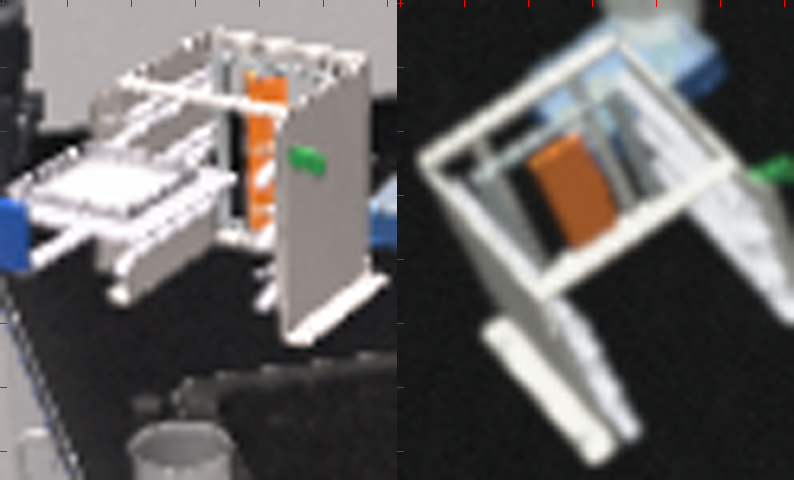

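```bash
python3 - <<'E'
from h import *
im=cv2.imread("pics/w2.png");g=cv2.cvtColor(im,6).astype(float);d=np.load("w2.npz");W=(d["K"],d["M"])
tcp=np.array([.3394,.296,.1921]);ex=np.array([.7071,.7071,0]);ey=np.array([-.7071,.7071,0]);R=np.array([.548,.5085,0])
def L(u,z):
    p=onz(W,u,z)-tcp;return np.array([p@ex,p@ey])
zt=.1921-.0223+.005
U=[];B=[]
for x in range(435,510,8):
    c=np.gradient(g[:,x]);t=70+c[70:110].argmax();b=320+c[320:360].argmin();U.append(L((x,t),zt-.001));B.append(L((x,b),zt-.001))
U=np.array(U);B=np.array(B)
for n,e in(("up",U),("lo",B)):
    k=np.polyfit(e[:,0],e[:,1],1);print(n,"slope deg",np.degrees(np.arctan(k[0])),"lat at .08,.155:",np.polyval(k,[.08,.155]))
E1=[]
for y in list(range(100,160,10))+list(range(290,330,10)):
    c=np.gradient(g[y]);x=385+c[385:435].argmax();E1.append(L((x,y),zt))
E1=np.array(E1);k=np.polyfit(E1[:,1],E1[:,0],1);print("rear edge",k,np.degrees(np.arctan(-k[0])))
S=PK("scene");p=(197+235/6.4-.5,115+178/6.4-.5)
q=onz(S,p,zt-.003);print("nose R rel rack",(q-R)@ex,(q-R)@ey,"rel tcp",(q-tcp)@ex,(q-tcp)@ey)
print("tcp rel rack",(tcp-R)@ex,(tcp-R)@ey)
E
```

```text
up slope deg -0.009870925920378701 lat at .08,.155: [0.0748 0.0748]
lo slope deg -3.321022755702899 lat at .08,.155: [-0.0716 -0.076 ]
rear edge [-0.0715  0.0821] 4.087808088703359
nose R rel rack -0.07134421498568472 -0.07646684029288897 rel tcp 0.22641559501431527 -0.07370915029288902
tcp rel rack -0.29775981 -0.002757689999999924
```

```bash
python3 - <<'E'
from h import *
im=cv2.imread("pics/w2.png");g=cv2.cvtColor(im,6).astype(float)
print([(x,320+int(np.gradient(g[:,x])[320:360].argmin())) for x in range(430,512,8)])
print([(y,385+int(np.gradient(g[y])[385:435].argmax())) for y in range(95,335,15)])
print([(x,70+int(np.gradient(g[:,x])[70:110].argmax())) for x in range(425,512,12)])
cv2.imwrite("pics/m4.png",cv2.resize(im[80:360,240:512],None,fx=2.1,fy=2.1,interpolation=cv2.INTER_CUBIC))
E
```

```text
[(430, 329), (438, 334), (446, 339), (454, 339), (462, 339), (470, 339), (478, 339), (486, 339), (494, 339), (502, 338), (510, 338)]
[(95, 419), (110, 417), (125, 415), (140, 412), (155, 410), (170, 411), (185, 419), (200, 403), (215, 404), (230, 401), (245, 399), (260, 397), (275, 419), (290, 392), (305, 391), (320, 416)]
[(425, 89), (437, 89), (449, 89), (461, 89), (473, 89), (485, 89), (497, 89), (509, 89)]
```

View pics/m4.png

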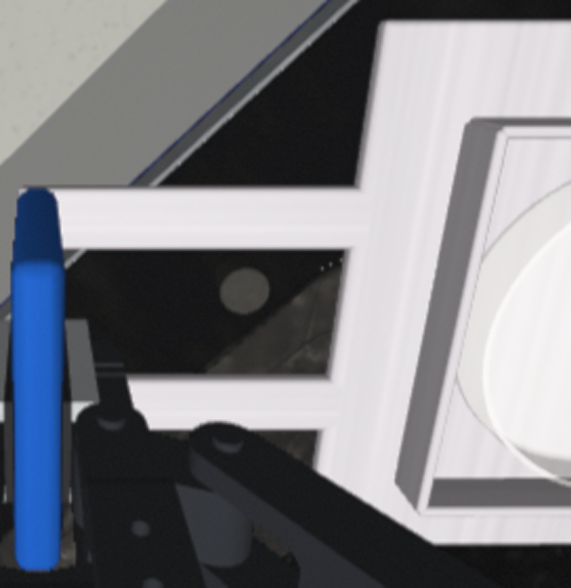

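Request:
send_rows --rows '[[[0.1,0.2,0.1,0],[0.1,0.4,0.1,0],[0.05,0.6,0.1,0],[0,0.8,0.1,0],[0,0.8,0,0],[0,0.6,0,0],[0,0.4,0,0],[0,0.2,0,0],[0,0,0,0],[0,0,0,0]]]'

```text
clock: 11.2
tool_pos: [0.3657, 0.3263, 0.1881]
tcp_rot: [[-0.707, 0.707, -0.0], [0.707, 0.707, -0.0], [0.0, -0.0, -1.0]]
ft_force: [-0.5, 0.8, -2.3]
gripper_width: 0.0094
finger_force: 58.5
```

```bash
python3 - <<'E'
from h import *
o=get_obs();print(o["tool_pos"],o["ft_force"],o["wrist_torque"],o["clock"])
a=read_camera("scene")[:,:,::-1];b=read_camera("top")[:,:,::-1]
cv2.imwrite("pics/s5.png",a)
c=lambda im,x,y,w,h,s:cv2.resize(im[y:y+h,x:x+w],None,fx=s,fy=s,interpolation=cv2.INTER_CUBIC)
cv2.imwrite("pics/m5.png",np.hstack([c(a,205,112,50,60,8),c(b,90,145,50,60,8)]))
E
```

```text
[0.3657 0.3263 0.1881] [-0.4526  0.8297 -2.2922] [-0.2029  0.2116  0.0175] 11.2
```

View pics/m5.png

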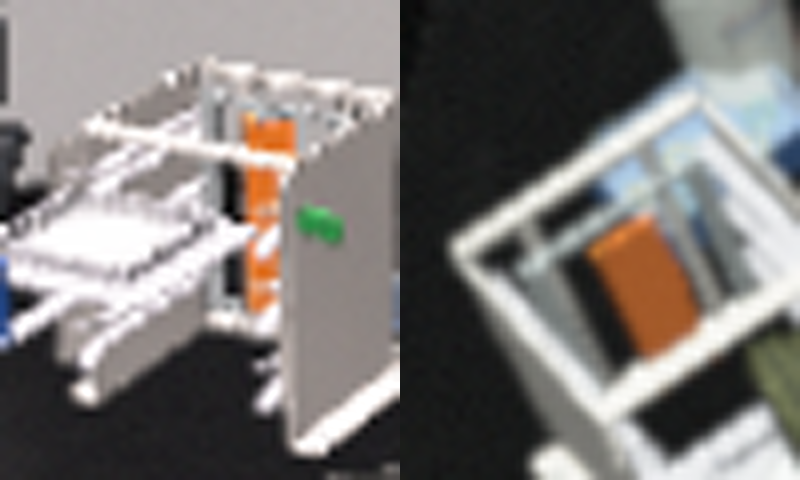

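```bash
python3 - <<'E'
from h import *
S=PK("scene");R=np.array([.548,.5085,0]);ex=np.array([.7071,.7071,0]);ey=np.array([-.7071,.7071,0]);t=np.array([.3657,.3263,0])
f=lambda p:((proj(S,p)-[205,112]+.5)*8).round()
for z in(.05,.105,.16,.17):
    print(z,"R",f(R-.0665*ey+[0,0,z]),f(R-.025*ex-.0665*ey+[0,0,z]),"L",f(R+.0665*ey+[0,0,z]),f(R+.13*ex+.0665*ey+[0,0,z]))
for z in (.164,.168):print("nose R,L",f(t+.23*ex-.075*ey+[0,0,z]),f(t+.23*ex+.075*ey+[0,0,z]),"rearR",f(t+.08*ex-.075*ey+[0,0,z]))
print("tcp rel",(t-R)@ex,(t-R)@ey)
E
```

```text
0.05 R [276. 376.] [258. 390.] L [112. 338.] [209. 275.]
0.105 R [275. 301.] [256. 314.] L [108. 265.] [207. 204.]
0.16 R [273. 224.] [254. 237.] L [104. 190.] [205. 131.]
0.17 R [273. 210.] [253. 223.] L [104. 176.] [204. 118.]
nose R,L [263. 235.] [ 71. 195.] rearR [139. 315.]
nose R,L [262. 229.] [ 70. 189.] rearR [138. 309.]
tcp rel -0.25773795 7.071000000002936e-05
```

Request:
send_rows --rows '[[[0,0.3,0,0],[0,0.4,0,0],[0,0.4,0,0],[0,0.4,0,0],[0,0.4,0,0],[0,0.3,0,0],[0,0,0,0]]]'

```text
clock: 12.0
tool_pos: [0.3816, 0.3422, 0.188]
tcp_rot: [[-0.707, 0.707, -0.0], [0.707, 0.707, -0.0], [0.0, -0.0, -1.0]]
ft_force: [1.1, -0.5, -2.4]
gripper_width: 0.0091
finger_force: 58.4
```

Request:
send_rows --rows '[[[0,0.3,0,0],[0,0.4,0,0],[0,0.4,0,0],[0,0.4,0,0],[0,0.3,0,0],[0,0,0,0]]]'

```text
clock: 12.6
tool_pos: [0.3944, 0.3549, 0.1881]
tcp_rot: [[-0.707, 0.707, -0.0], [0.707, 0.707, -0.0], [0.0, -0.0, -1.0]]
ft_force: [0.2, 0.0, -1.6]
gripper_width: 0.009
finger_force: 58.6
```

Request:
send_rows --rows '[[[0,0.3,0,0],[0,0.4,0,0],[0,0.4,0,0],[0,0.4,0,0],[0,0.4,0,0],[0,0.4,0,0],[0,0,0,0]]]'

```text
clock: 13.3
tool_pos: [0.4107, 0.3712, 0.188]
tcp_rot: [[-0.707, 0.707, -0.0], [0.707, 0.707, 0.0], [0.0, -0.0, -1.0]]
ft_force: [0.2, 0.8, -2.0]
gripper_width: 0.0095
finger_force: 58.6
```

```bash
python3 - <<'E'
from h import *
o=get_obs();print(o["tool_pos"],o["ft_force"],o["wrist_torque"],o["clock"])
a=read_camera("scene")[:,:,::-1];w=read_camera("wrist")[:,:,::-1]
c=lambda im,x,y,w,h,s:cv2.resize(im[y:y+h,x:x+w],None,fx=s,fy=s,interpolation=cv2.INTER_CUBIC)
cv2.imwrite("pics/m6.png",np.hstack([c(a,205,112,48,64,8)[:,:384],c(w,100,0,412,384,1)]) if 0 else np.hstack([c(a,205,112,48,48,8),c(w,96,0,416,384,1)]))
E
```

```text
[0.4107 0.3712 0.188 ] [ 0.1865  0.7723 -1.9541] [-0.1808  0.1847 -0.0002] 13.3
```

View pics/m6.png

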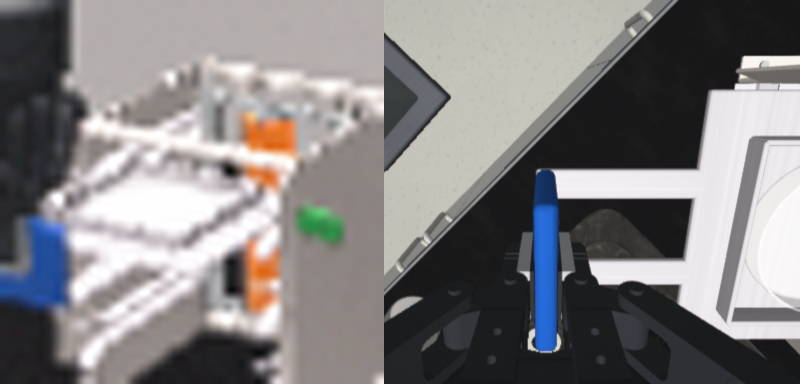

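Request:
send_rows --rows '[[[0,0.3,0,0],[0,0.4,0,0],[0,0.4,0,0],[0,0.4,0,0],[0,0.4,0,0],[0,0.4,0,0],[0,0.3,0,0],[0,0,0,0]]]'

```text
clock: 14.2
tool_pos: [0.4291, 0.3896, 0.188]
tcp_rot: [[-0.707, 0.707, 0.0], [0.707, 0.707, 0.0], [0.0, 0.0, -1.0]]
ft_force: [-0.2, -0.1, -3.6]
gripper_width: 0.0091
finger_force: 58.6
```

Request:
send_rows --rows '[[[0,0.3,0,0],[0,0.4,0,0],[0,0.4,0,0],[0,0.4,0,0],[0,0.4,0,0],[0,0.4,0,0],[0,0.2,0,0],[0,0,0,0]]]'

```text
clock: 15.0
tool_pos: [0.4467, 0.4073, 0.188]
tcp_rot: [[-0.707, 0.707, 0.0], [0.707, 0.707, 0.0], [0.0, 0.0, -1.0]]
ft_force: [0.2, 0.5, -3.0]
gripper_width: 0.0093
finger_force: 58.3
```

Request:
send_rows --rows '[[[0,0.2,0.05,0],[0,0.2,0.05,0],[0,0.2,0,0],[0,0.2,0,0],[0,0.2,0,0],[0,0.2,0,0],[0,0.2,0,0],[0,0,0,0]]]'

```text
clock: 15.8
tool_pos: [0.4566, 0.417, 0.1871]
tcp_rot: [[-0.707, 0.707, 0.0], [0.707, 0.707, 0.0], [-0.0, 0.0, -1.0]]
ft_force: [-0.1, 0.3, -3.8]
gripper_width: 0.0091
finger_force: 58.7
```

Request:
send_rows --rows '[[[0,0.1,0,0],[0,0.1,0,0],[0,0.1,0,0],[0,0.1,0,0]]]'

```text
clock: 16.2
tool_pos: [0.4592, 0.4198, 0.1871]
tcp_rot: [[-0.707, 0.707, -0.0], [0.707, 0.707, 0.0], [0.0, -0.0, -1.0]]
ft_force: [0.4, -0.1, -2.5]
gripper_width: 0.0092
finger_force: 58.7
```

```bash
python3 - <<'E'
from h import *
T=PK("top");R=np.array([.548,.5085,0]);ex=np.array([.7071,.7071,0]);ey=np.array([-.7071,.7071,0])
for m in[(530,155),(533,165),(580,133),(585,143),(575,250),(618,225)]:
    u=((m[0]-397)/6.4+92.5,m[1]/6.4+150.5)
    print(m,[((onz(T,u,z)-R)@ex).round(4) for z in(.205,.2,.0)],((onz(T,u,.2)-R)@ey).round(4))
E
```

```text
(530, 155) [np.float64(0.1038), np.float64(0.1077), np.float64(0.2623)] 0.0209
(533, 165) [np.float64(0.0952), np.float64(0.0991), np.float64(0.2526)] 0.024
(580, 133) [np.float64(0.0963), np.float64(0.1001), np.float64(0.2538)] -0.0155
(585, 143) [np.float64(0.0867), np.float64(0.0905), np.float64(0.243)] -0.0134
(575, 250) [np.float64(0.0159), np.float64(0.0195), np.float64(0.1636)] 0.0408
(618, 225) [np.float64(0.0134), np.float64(0.017), np.float64(0.1608)] 0.0074
```

Request:
send_rows --rows '[[[0,0.1,0,0],[0,0.1,0,0],[0,0,0,0]]]'

```text
clock: 16.5
tool_pos: [0.4607, 0.4212, 0.1871]
tcp_rot: [[-0.707, 0.707, -0.0], [0.707, 0.707, 0.0], [0.0, -0.0, -1.0]]
ft_force: [-0.0, -0.4, -2.4]
gripper_width: 0.0093
finger_force: 58.7
```

Request:
send_rows --rows '[[[0,0.1,0,0],[0,0.1,0,0],[0,0,0,0]]]'

```text
clock: 16.8
tool_pos: [0.4621, 0.4226, 0.1871]
tcp_rot: [[-0.707, 0.707, 0.0], [0.707, 0.707, 0.0], [-0.0, 0.0, -1.0]]
ft_force: [-0.2, 0.5, -2.1]
gripper_width: 0.0088
finger_force: 58.7
```

Request:
send_rows --rows '[[[0,0.1,0,0],[0,0.1,0,0],[0,0,0,0]]]'

```text
clock: 17.1
tool_pos: [0.4635, 0.424, 0.1871]
tcp_rot: [[-0.707, 0.707, 0.0], [0.707, 0.707, 0.0], [0.0, 0.0, -1.0]]
ft_force: [0.3, 0.1, -1.9]
gripper_width: 0.0093
finger_force: 58.6
```

Request:
send_rows --rows '[[[0,0.1,0,0],[0,0.1,0,0],[0,0,0,0]]]'

```text
clock: 17.4
tool_pos: [0.4649, 0.4254, 0.1871]
tcp_rot: [[-0.707, 0.707, -0.0], [0.707, 0.707, 0.0], [0.0, -0.0, -1.0]]
ft_force: [-0.3, -0.3, -2.3]
gripper_width: 0.0093
finger_force: 58.6
```

Request:
send_rows --rows '[[[0,0.1,0,0],[0,0.1,0,0],[0,0,0,0]]]'

```text
clock: 17.7
tool_pos: [0.4663, 0.4268, 0.1871]
tcp_rot: [[-0.707, 0.707, -0.0], [0.707, 0.707, -0.0], [0.0, -0.0, -1.0]]
ft_force: [-0.1, -0.4, -1.7]
gripper_width: 0.009
finger_force: 58.6
```

Request:
send_rows --rows '[[[0,0.1,0,0],[0,0.1,0,0],[0,0,0,0]]]'

```text
clock: 18.0
tool_pos: [0.4677, 0.4282, 0.1871]
tcp_rot: [[-0.707, 0.707, -0.0], [0.707, 0.707, -0.0], [0.0, -0.0, -1.0]]
ft_force: [-0.4, -0.1, -1.8]
gripper_width: 0.0088
finger_force: 58.6
```

Request:
send_rows --rows '[[[0,0.1,0,0],[0,0.1,0,0],[0,0,0,0]]]'

```text
clock: 18.3
tool_pos: [0.4682, 0.4282, 0.1869]
tcp_rot: [[-0.707, 0.707, -0.003], [0.707, 0.707, -0.004], [-0.001, -0.005, -1.0]]
ft_force: [-5.6, -7.4, 1.4]
gripper_width: 0.0091
finger_force: 59.3
```

Request:
send_rows --rows '[[[0,-0.1,0,0],[0,0,0,0]]]'

```text
clock: 18.5
tool_pos: [0.468, 0.4283, 0.187]
tcp_rot: [[-0.707, 0.707, -0.001], [0.707, 0.707, -0.001], [-0.0, -0.002, -1.0]]
ft_force: [-3.2, -4.7, -0.7]
gripper_width: 0.0091
finger_force: 59.1
```

```bash
python3 - <<'E'
from h import *
o=get_obs();print(o["tool_pos"],o["ft_force"],o["wrist_torque"],o["clock"])
a=read_camera("scene")[:,:,::-1];b=read_camera("top")[:,:,::-1];cv2.imwrite("pics/s7.png",a);cv2.imwrite("pics/t7.png",b)
def orr(im,x0,y0,x1,y1):
    m=cv2.inRange(cv2.cvtColor(im,40),(5,140,80),(18,255,255))[y0:y1,x0:x1];ys,xs=np.nonzero(m);return len(xs),xs.mean()+x0,ys.mean()+y0,xs.min()+x0,xs.max()+x0,ys.min()+y0
for n,box in(("s5",(230,124,246,132)),("s7",(230,124,246,132)),("top",(100,160,140,190)),("t7",(100,160,140,190))):print(n,orr(cv2.imread(f"pics/{n}.png"),*box))
A=cv2.imread("pics/s5.png");c=lambda im,x,y,w,h,s:cv2.resize(im[y:y+h,x:x+w],None,fx=s,fy=s,interpolation=cv2.INTER_CUBIC)
cv2.imwrite("pics/m7.png",np.hstack([c(A,205,112,48,64,8)[:,:384],c(a,205,112,48,64,8)[:,:384]]))
E
```

```text
[0.468  0.4283 0.187 ] [-3.238  -4.7118 -0.7038] [-0.6853  0.5946  0.0969] 18.5
s5 (23, np.float64(238.56521739130434), np.float64(128.56521739130434), np.int64(236), np.int64(241), np.int64(127))
s7 (11, np.float64(239.1818181818182), np.float64(127.27272727272727), np.int64(236), np.int64(242), np.int64(126))
top (135, np.float64(120.14814814814815), np.float64(180.24444444444444), np.int64(113), np.int64(126), np.int64(173))
t7 (2, np.float64(114.5), np.float64(175.0), np.int64(114), np.int64(115), np.int64(175))
```

View pics/m7.png

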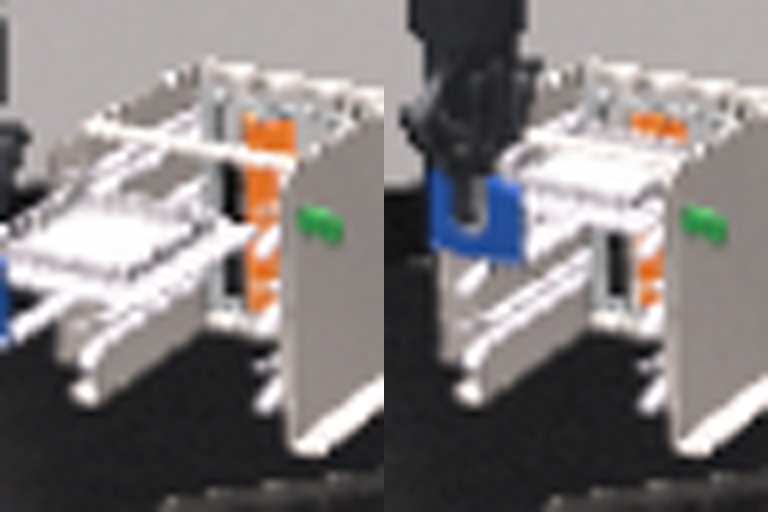

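Request:
send_rows --rows '[[[0,0,0.1,0],[0,0,0.1,0],[0,0,0.1,0],[0,0,0,0]]]'

```text
clock: 19.0
tool_pos: [0.468, 0.428, 0.1848]
tcp_rot: [[-0.707, 0.707, -0.001], [0.707, 0.707, -0.002], [-0.001, -0.002, -1.0]]
ft_force: [-5.8, -9.3, 2.5]
gripper_width: 0.0091
finger_force: 59.6
```

Request:
send_rows --rows '[[[0,0,0,0],[0,0,0,0],[0,0,0,0],[0,0,0,0],[0,0,0,0]]]' --grip 4.5

```text
clock: 19.5
tool_pos: [0.4685, 0.4291, 0.1842]
tcp_rot: [[-0.707, 0.707, 0.0], [0.707, 0.707, 0.0], [-0.0, 0.001, -1.0]]
ft_force: [0.7, 0.5, -0.2]
gripper_width: 0.045
finger_force: 0.0
```

Request:
send_rows --rows '[[[0,0,-0.5,0],[0,0,-1,0],[0,0,-2,0],[0,0,-2,0],[0,0,-3,0],[0,0,-3,0],[0,0,-2,0],[0,-3,0,0],[0,-3,0,0],[0,-3,0,0],[0,0,0,0],[0,0,0,0]]]'

```text
clock: 20.7
tool_pos: [0.4048, 0.3653, 0.3205]
tcp_rot: [[-0.707, 0.707, 0.002], [0.707, 0.707, 0.002], [-0.0, 0.003, -1.0]]
ft_force: [-0.4, -1.0, -0.4]
gripper_width: 0.0451
finger_force: 0.0
```

```bash
python3 - <<'E'
from h import *
o=get_obs();print(o["tool_pos"],o["ft_force"],o["clock"])
W=PK("wrist");w=read_camera("wrist")[:,:,::-1];a=read_camera("scene")[:,:,::-1]
R=np.array([.548,.5085,0]);ex=np.array([.7071,.7071,0]);ey=np.array([-.7071,.7071,0])
print("expected handle top",proj(W,R+(.1167-.23)*ex+[0,0,.215]),"rack FL,FR top",proj(W,R+.0825*ey+[0,0,.205]),proj(W,R-.0825*ey+[0,0,.205]))
c=lambda im,x,y,w,h,s:cv2.resize(im[y:y+h,x:x+w],None,fx=s,fy=s,interpolation=cv2.INTER_CUBIC)
cv2.imwrite("pics/m8.png",np.hstack([w,c(a,210,112,36,48,8)]))
E
```

```text
[0.4048 0.3653 0.3205] [-0.3643 -1.0243 -0.4053] 20.7
expected handle top [366.1907 182.616 ] rack FL,FR top [520.8187  75.986 ] [475.475  264.2732]
```

View pics/m8.png

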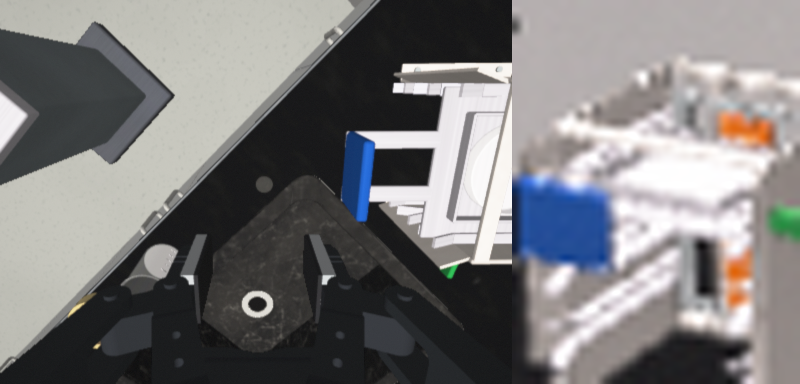

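```bash
python3 -c "
from station import *
print(job_done())"
```

```text
the job is handed in; nothing more can be done
None
```

The sheet, with the dish on it, is in the highest rail pair (the one the green tab marks), pushed home against the back stop and let go. The stop was felt at about 117 mm, peak push was about 11 N, and I handed the job in at about 21 s without being told the verdict.

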